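# Tighten the strainer pot's torque cap to its click

## Robot

A 6-joint arm with a two-finger parallel gripper is mounted at the origin on the work surface. World frame = base frame: x ahead of the robot, y to its left, z up, the work surface at z = 0. Lengths are in m, angles in rad, forces in N, time in s.
With the tool pointing down it reaches from about 0.375 to 0.9 m from the base axis. Payload 3.1 kg.
Tool frame: the origin (TCP) lies at the very end of the fingers, on their centre line; the grasp point (between the pads) lies 19 mm behind it (manip.pinch_z is the distance from the TCP to the grasp point, in m); z points along the fingers, y is the line along which they close (so a half turn about z gives the same grasp; the last joint's range is limited). The gripper opens to 85 mm and grips with 20 to 120 N. Pads are 22 mm wide; open, the fingers measure 114 mm over their backs; the gripper's body (76 mm by 85 mm) begins 54 mm behind the grasp point. The pads swing forward as they close: fully open they stand 13 mm farther back than shut.
Start: joints at [0.974, 0.527, 1.433, -0, 1.181, -0.178], TCP at [0.254, 0.571, 0.231] pointing down, gripper open.
Joint ranges: [-3.08, 3.08], [-0.75, 2.2], [0.22, 2.44], [-1.43, 4.57], [0, 2.65], [-2.85, 2.85]. Speed limits (rad/s): [2.79, 2.79, 3.14, 3.14, 3.14, 3.14].

## Interface

Orientations are given as a unit quaternion [x, y, z, w].
In Python, from station import manip gives the robot as it stands.
- The arm moves only by the tool servo_tool, never from a script. Its argument "commands" is one flat list of numbers, 7 for each row, row after row: the shift along the tool's x, y, z each as a share of 500 mm, from -1 to 1, then the turn, a rotation vector about the tool's x, y, z each as a share of 360 degrees, from -1 to 1, then the opening, from -1 (shut) to 1 (fully open). In form: [dx, dy, dz, rx, ry, rz, claw, dx, dy, dz, rx, ry, rz, claw, ...]. A call has 1 to 12 rows; each row shifts and turns the commanded pose from where the row before left it, along the tool's axes as they then stand; what a row does not reach is not made up. A row lasts 1/12 s, in which the tool goes at most 41.7 mm and 7.16 degrees, less where a joint would pass 70% of its speed; a pose out of reach is approached as far as the arm can. A call with a number of a shift or a turn outside -1 to 1 is refused whole. A call with a gripper value outside its range is refused whole. The fingers move at their own pace and stop on an object; "force" is the grip in N (left out, the last holds). Time passes only in rows, so rows that do not move let the fingers close. It gives the time, the measured TCP pose, the force, the opening and the grip force at its end, in the units of the state.
- manip.sense(): the state, without advancing time (a new reading comes with each control period).
- manip.snapshot(name): name is "side" or "top" or "wrist"; returns a dict with "img" (400x640x3 uint8, red, green, blue), "mtx" (3x3 intrinsics, pixels), "distortion" ([k1, k2, p1, p2, k3] as OpenCV has them; the pictures are not rectified), "world_to_cam" (4x4, takes a point from world to camera coordinates). Camera axes: x right, y up, looking along -z (the intrinsics and any distortion apply to the point x, -y, -z); pixel columns grow to the right and rows downward; lengths in m; the calibration is good to about 2 mm. A picture is of the moment at which its call begins. There is no depth.
- manip.sign_off(): hands the job in; it is judged then, once.
Trained networks look in a picture, given as the dict that the camera call returned (one of the last four; its "shot" number tells which), for a name from the list of things; names that differ only in an ending like _2 or _b are one class to them, and where a whole thing is asked for, a point or a joint stands for the part that bears it (a point fixed in the world has none). Each returns a list of dicts, best first, with "conf" (0 to 1); they miss things now and then, are a little off and sometimes report something else, mostly with a low value. They report only what shows in the picture. A call takes as long as a camera call.
- manip.look_for(picture, query): "box" ([left, top, width, height] in pixels, round what is visible of it).
- manip.silhouettes(picture, query): "pixels" (400x640 bool, what is visible of it) and "box" ([left, top, width, height] in pixels, round what is visible of it).
The state is a dict: "t": time; "q": joint angles; "qd": joint speeds; "tau": joint torques, N m; "tcp_pos": TCP position; "tool_rot": TCP orientation; "force": force on the tool from outside, world axes, zero at the start; "ft_torque": the same for the moment, N m; "finger_gap": opening from 0.0 (shut) to 1.0 (fully open); "gripper_force": force on a finger pad.
Only numpy, scipy, OpenCV 4.12 (cv2) and the standard library are available. Lean on these libraries where they do the work, as an engineer would, in place of code of your own. Each camera call takes 0.05 s, during which the arm holds its last target. There are 200 camera calls.

## Task

The black two-lugged cap of the oil strainer pot is only loosely screwed on. Turn it clockwise (seen from above), for instance by pushing on its lugs, until it seats and its torque clutch clicks past the notch once, and stop there: a second click over-tightens it. Leave the other things on the bench where they are, and back away when done.

Things in the scene. Friction and masses are not known exactly. Their poses are not given: they have to be found in the camera images.
- plate: Fixed grey-painted steel base plate, 160 mm (its x) by 290 mm (its y, from -100 to +190 mm), 12 mm thick. Its origin is on the bench, directly under the cap's turning axis. The round aluminium strainer pot stands there, 100 mm across, from 12 to 68 mm above the bench.
- riser_top (a point): Centre of the top of a fixed steel riser pipe, 242 mm above the bench, 125 mm from the cap's axis along the plate's +y. Pipe 38 mm across, foot 68 mm, head 50 mm. The gripper must keep clear of it.
- cap_top (a point): Centre of the black cap's flat top, on its vertical turning axis, 106 mm above the bench; z up, x along the line through the lugs. The cap is a disc 88 mm across with its underside at 79 mm, and two upright lugs, straight across from each other. A 12 mm pin in its top hops at a click. How far the thread still turns until it seats is unknown: 0.5 to 1.8 rad, about 1.5 N at a lug.
- lug_a (a point): Centre of the top of one lug, 60 mm from the axis, 117 mm above the bench. A lug is a plain upright block reaching from 36 to 72 mm from the axis, 16 mm thick, from 79 to 117 mm above the bench.
- lug_b (a point): Centre of the top of the other, identical lug, straight across, 60 mm from the axis, 117 mm above the bench.
- cap (a joint): Turn of the cap in its torque clutch, relative to the thread below it, rad, growing clockwise. About 0 while the thread still turns. Once seated the cap resists, up to about 10 N at a lug, lets go at about 0.3 and the lug jumps ahead into the next notch at 0.6: one click. The notch after that, at 1.2, is two clicks: over-tightened.
- hoop: Bystander: flat steel ring, 52 mm across, 12 mm high, lying on the plate beside the pot and the riser; origin at the centre of its underside.
- bung: Bystander: brass drum bung, 52 mm across, 24 mm high, on the bench near the plate; origin at the centre of its underside.
- spanner: Bystander: steel spanner, 200 mm long, lying on the bench beside the plate; origin at its middle.
- spraycan: Bystander: upright can, 66 mm across, 190 mm high; origin at the centre of its underside.
- jug: Bystander: white mug-shaped measuring jug, 120 mm across, 170 mm high; origin at the centre of its underside.
- funnel: Bystander: orange funnel standing mouth down, 150 mm across, 160 mm high; origin at the centre of its mouth.

How it is judged:
By the outcome, as a careful person would: the job done as asked, in the order asked, and still so for the second after the job is handed in, with the robot touching nothing.
It also fails if it takes over 61 s, if anything falls off the work surface, if the arm or the gripper's body presses on something with over 40 N, if the wrist force passes 120 N, or if a joint passes its speed limit or range.

## Working session

There is one attempt and no reset: what is moved stays moved. The work goes in short steps, Python scripts to look and compute and a tool call to move; the robot and the scene stay as the last step left them, time stands still between calls to the robot, and variables do not carry over. Pictures are saved under pics/ and viewed, at most 10 in all, crops included, and the job is handed in when it is done.

Besides the shell and the picture viewer there is one more tool, called after ">>>" as name(argument=value, ...), one argument or row to a line, values as JSON. servo_tool: Moves the arm, as the interface text tells. Its arguments: {"type":"object","properties":{"commands":{"type":"array"},"force":{"type":"number"}},"required":["commands"]}

```bash
mkdir -p pics; cat > h.py <<'E'
import numpy as np, cv2
from station import manip
def ray(p,uv):
    n=cv2.undistortPoints(np.array([[uv]],float),np.array(p["mtx"]),np.array(p["distortion"]))[0,0]
    T=np.array(p["world_to_cam"]);R=T[:3,:3];c=-R.T@T[:3,3]
    return c,R.T@np.array([n[0],-n[1],-1.])
def at(p,uv,z):
    c,d=ray(p,uv);return c+d*(z-c[2])/d[2]
def proj(p,X):
    T=np.array(p["world_to_cam"]);x=(T[:3,:3]@np.atleast_2d(X).T).T+T[:3,3]
    x=x*[1,-1,-1]
    return cv2.projectPoints(x,np.zeros(3),np.zeros(3),np.array(p["mtx"]),np.array(p["distortion"]))[0][:,0]
def save(p,n): cv2.imwrite("pics/"+n,p["img"][:,:,::-1])
E
python3 - <<'E'
from h import *
s=manip.sense();print(s)
for n in("top","side"):
    p=manip.snapshot(n);save(p,n+"0.png")
    T=np.array(p["world_to_cam"]);print(n,-T[:3,:3].T@T[:3,3])
    for q in("plate","cap","lug_a","riser_top","hoop","bung","spanner","spraycan","jug","funnel"):
        r=manip.look_for(p,q);print(q,[(np.round(x["box"]).tolist(),round(x["conf"],2)) for x in r[:3]])
E
```

```text
{'t': 0.0, 'q': array([ 9.73478947e-01,  5.28472378e-01,  1.43392313e+00,  1.96010027e-06,
        1.18141917e+00, -1.78512072e-01]), 'qd': array([ 0.00055686, -0.00114251,  0.00099001,  0.00021644, -0.00114037,
       -0.00032096]), 'tau': array([ 5.63839058e-04, -4.42361248e+01, -1.78025669e+01, -1.03901527e-04,
        8.44496477e-03, -7.98938771e-06]), 'tcp_pos': array([0.25372873, 0.5703777 , 0.2303232 ]), 'tool_rot': array([ 2.07875877e-01,  9.78154582e-01, -1.02812101e-03, -4.21089191e-04]), 'force': array([ 0.16612846, -0.22509372, -0.28952707]), 'ft_torque': array([ 0.04963481, -0.00997671, -0.00408777]), 'gripper_force': 0.0, 'finger_gap': 0.9993501456867109}
top [0.38847814 0.01525177 1.34080673]
plate [([291.0, 178.0, 109.0, 82.0], 0.81)]
cap [([342.0, 199.0, 33.0, 44.0], 0.79), ([346.0, 164.0, 61.0, 32.0], 0.73)]
lug_a [([345.0, 200.0, 32.0, 43.0], 0.7)]
riser_top [([288.0, 178.0, 111.0, 83.0], 0.61)]
hoop [([331.0, 192.0, 18.0, 19.0], 0.61)]
bung [([362.0, 263.0, 20.0, 17.0], 0.47), ([344.0, 200.0, 31.0, 43.0], 0.45)]
spanner [([345.0, 164.0, 64.0, 33.0], 0.7)]
spraycan [([439.0, 198.0, 45.0, 27.0], 0.59)]
jug [([172.0, 123.0, 58.0, 55.0], 0.73)]
funnel [([171.0, 229.0, 57.0, 51.0], 0.7)]
side [ 0.29388035 -0.72308088  1.01080439]
plate [([281.0, 162.0, 61.0, 133.0], 0.61)]
cap [([293.0, 218.0, 35.0, 51.0], 0.69)]
lug_a [([292.0, 215.0, 39.0, 48.0], 0.9), ([355.0, 236.0, 14.0, 59.0], 0.74)]
riser_top [([281.0, 163.0, 61.0, 131.0], 0.96)]
hoop [([327.0, 231.0, 10.0, 17.0], 0.48)]
bung [([255.0, 280.0, 21.0, 18.0], 0.58)]
spanner [([355.0, 238.0, 16.0, 63.0], 0.79), ([292.0, 217.0, 38.0, 48.0], 0.42)]
spraycan [([343.0, 306.0, 35.0, 62.0], 0.64)]
jug [([303.0, 96.0, 41.0, 62.0], 0.9)]
funnel [([219.0, 120.0, 42.0, 52.0], 0.64)]
```

View pics/top0.png

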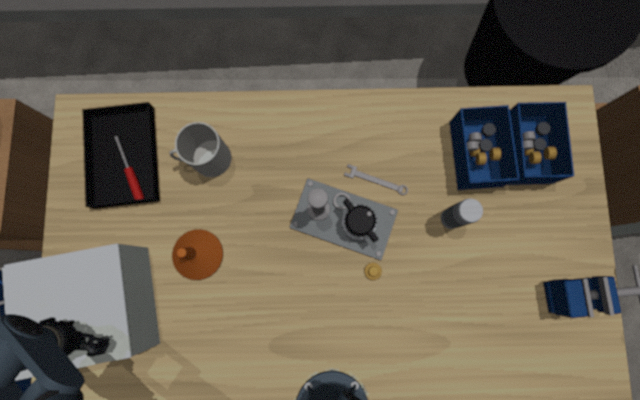

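View pics/side0.png

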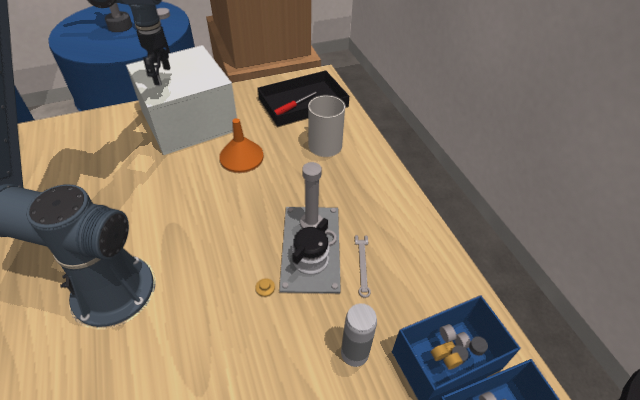

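Top view: plate centred near (344,218), with the riser at (318,203) left and the cap at (360,221) right. Its lugs point to about (341,201) and (375,239), bung (373,271), hoop (340,201), spanner (376,180).

```bash
python3 - <<'E'
from h import *
ims=[]
for n in("top","side"):
    p=manip.snapshot(n)
    for q in("cap","plate","bung","hoop","spraycan"):
        for r in manip.silhouettes(p,q)[:2]:
            m=r["pixels"].astype(np.uint8)
            if m.sum()<10: continue
            M=cv2.moments(m,True);c=(M["m10"]/M["m00"],M["m01"]/M["m00"])
            z=dict(cap=.1,plate=.012,bung=.012,hoop=.018,spraycan=.1)[q]
            print(n,q,round(r["conf"],2),m.sum(),np.round(c,1),np.round(at(p,c,z),3))
            if q=="plate":
                pts=np.argwhere(m)[:,::-1].astype(float)
                W=np.array([at(p,u,.012)[:2] for u in pts]).astype(np.float32)
                print(cv2.minAreaRect(W),np.round(cv2.boxPoints(cv2.minAreaRect(W)),3).tolist())
    c=proj(p,[[.55,-.03,.1]])[0] if 0 else ((358,218) if n=="top" else (311,245))
    x,y=c; im=p["img"][y-50:y+50,x-60:x+60]
    ims.append(cv2.resize(im,None,fx=5,fy=5,interpolation=cv2.INTER_CUBIC)); print(n,x-60,y-50)
cv2.imwrite("pics/tc.png",ims[0][:,:,::-1]);cv2.imwrite("pics/sc.png",ims[1][:,:,::-1])
E
```

```text
top cap 0.73 965 [360.4 220.7] [ 0.517 -0.092  0.1  ]
top cap 0.4 222 [373.4 271. ] [ 0.379 -0.123  0.1  ]
top plate 0.64 4325 [340.5 218.4] [ 0.535 -0.04   0.012]
((0.5346977710723877, -0.04985159635543823), (0.2940930426120758, 0.16619569063186646), 69.01994323730469) [[0.40400001406669617, -0.15700000524520874], [0.5600000023841858, -0.21699999272823334], [0.6650000214576721, 0.057999998331069946], [0.5099999904632568, 0.11699999868869781]]
top bung 0.58 234 [373.3 271.2] [ 0.378 -0.133  0.012]
top spraycan 0.57 905 [461.7 213.8] [ 0.532 -0.376  0.1  ]
top 298 168
side plate 0.59 3827 [309.7 240.9] [ 0.541 -0.035  0.012]
((0.5718212723731995, 0.03887489438056946), (0.4932361841201782, 0.1598857194185257), 69.26829528808594) [[0.4099999964237213, -0.16300000250339508], [0.5590000152587891, -0.2199999988079071], [0.734000027179718, 0.2409999966621399], [0.5839999914169312, 0.2980000078678131]]
side bung 0.5 288 [264.2 287.7] [ 0.379 -0.137  0.012]
side hoop 0.17 286 [264.5 287.8] [ 0.379 -0.141  0.018]
side spraycan 0.87 1766 [357.9 334.7] [ 0.535 -0.372  0.1  ]
side 251 195
```

View pics/tc.png

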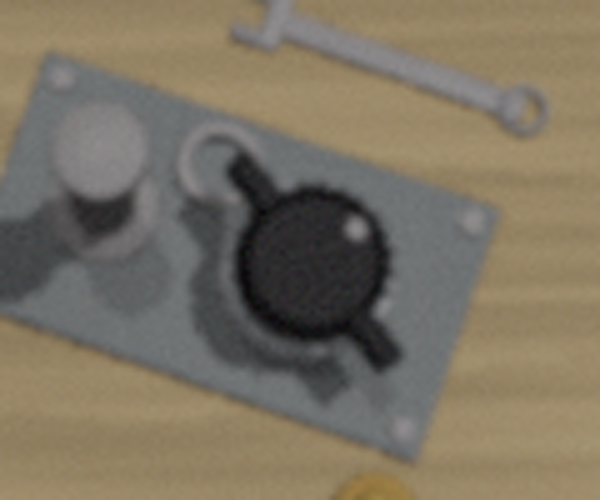

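Axis ≈ (0.518, -0.092). Lug a points at about 38° and lug b at 218°; the riser is at 69°. Lug a's rear side is too close to the riser, so I'll push lug b, starting from the robot side.

>>> servo_tool(
  commands=[0,0,-0.06,0,0,0.0194,-1,0,0,-0.06,0,0,0.0194,-1,0,0,-0.06,0,0,0.0194,-1,0,0,-0.04,0,0,0.0194,-1,-0.065,-0.024,0,0,0,0,-1,-0.065,-0.024,0,0,0,0,-1,-0.065,-0.024,0,0,0,0,-1,-0.065,-0.024,0,0,0,0,-1,-0.065,-0.024,0,0,0,0,-1,-0.065,-0.024,0,0,0,0,-1,-0.065,-0.024,0,0,0,0,-1,-0.065,-0.024,0,0,0,0,-1],
  force=60,
)

```text
t: 2.7
tcp_pos: [0.3389, 0.3055, 0.3415]
tool_rot: [0.438, 0.899, 0.0, 0.0]
force: [0.5, 0.0, 0.0]
finger_gap: 0.001
gripper_force: 0.0
```

>>> servo_tool(
  commands=[-0.065,-0.024,0,0,0,0,-1,-0.065,-0.024,0,0,0,0,-1,-0.065,-0.024,0,0,0,0,-1,-0.065,-0.024,0,0,0,0,-1,-0.065,-0.024,0,0,0,0,-1,-0.065,-0.024,0,0,0,0,-1,-0.065,-0.024,0,0,0,0,-1,-0.065,-0.024,0,0,0,0,-1,-0.065,-0.024,0,0,0,0,-1,-0.065,-0.024,0,0,0,0,-1,0,0,0,0,0,0,-1],
)

```text
t: 3.62
tcp_pos: [0.4475, -0.0283, 0.3417]
tool_rot: [0.44, 0.898, -0.001, 0.002]
force: [0.7, 0.9, 0.1]
finger_gap: -0.001
gripper_force: 0.0
```

```bash
cat >> h.py <<'E'
C=np.array([.518,-.092])
def pose():
    from scipy.spatial.transform import Rotation as Ro
    s=manip.sense();R=Ro.from_quat(s["tool_rot"]).as_matrix()
    d=R.T@np.r_[C-s["tcp_pos"][:2],0]
    print("t %.2f"%s["t"],"tcp",np.round(s["tcp_pos"],4),"xang %.1f"%np.degrees(np.arctan2(R[1,0],R[0,0])),"tilt",np.round(R[:,2],3),"axis in tool mm",np.round(d*1000,1),"F",np.round(s["force"],1),"q6 %.2f"%s["q"][5],"gap %.2f"%s["finger_gap"])
    return s
E
python3 - <<'E'
from h import *
pose()
p=manip.snapshot("wrist");save(p,"w1.png")
c=proj(p,[[*C,.106]])[0];print("axis px",c)
for q in("cap","lug_a"):
    for r in manip.silhouettes(p,q)[:3]:
        m=r["pixels"].astype(np.uint8);M=cv2.moments(m,True);u=(M["m10"]/M["m00"],M["m01"]/M["m00"])
        print(q,round(r["conf"],2),r["box"],m.sum(),np.round(u),np.round(at(p,u,.106 if q=="cap" else .117),4))
E
```

```text
t 3.62 tcp [ 0.4475 -0.0283  0.3417] xang 127.7 tilt [ 0.003 -0.004 -1.   ] axis in tool mm [-93.5  16.8   0.5] F [0.7 0.9 0.1] q6 -0.97 gap -0.00
axis px [333.48927105 235.77051316]
cap 0.6 [284.9, 200.9, 104.8, 53.2] 3049 [338. 227.] [ 0.515  -0.0781  0.106 ]
lug_a 0.92 [286.7, 199.9, 99.0, 54.9] 3006 [338. 227.] [ 0.5115 -0.0751  0.117 ]
lug_a 0.29 [261.0, 114.7, 225.2, 138.4] 12685 [389. 188.] [0.5302 0.0092 0.117 ]
```

View pics/w1.png

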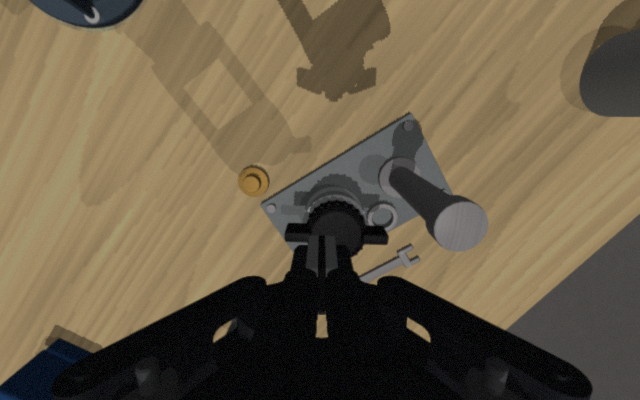

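Wrist view: cap disc around (336,232), with lugs at (296,233) and (378,235) along the tool's y as expected. The projected axis (333,236) agrees. I'll measure the lug line quickly.

```bash
python3 - <<'E'
from h import *
p=manip.snapshot("wrist")
im=p["img"][185:275,270:410];cv2.imwrite("pics/w1c.png",cv2.resize(im,None,fx=5.5,fy=5.5,interpolation=cv2.INTER_CUBIC)[:,:,::-1])
for a in (34,38,42):
    u=np.array([np.cos(np.radians(a)),np.sin(np.radians(a))])
    print(a,[np.round((proj(p,[[*(C+s*r*u),.117]])[0]-[270,185])*5.5).tolist() for s,r in((1,.072),(1,.06),(-1,.06),(-1,.072))])
E
```

```text
34 [[629.0, 345.0], [582.0, 342.0], [107.0, 311.0], [59.0, 308.0]]
38 [[631.0, 327.0], [584.0, 327.0], [107.0, 327.0], [59.0, 327.0]]
42 [[632.0, 309.0], [584.0, 312.0], [108.0, 342.0], [61.0, 345.0]]
```

View pics/w1c.png

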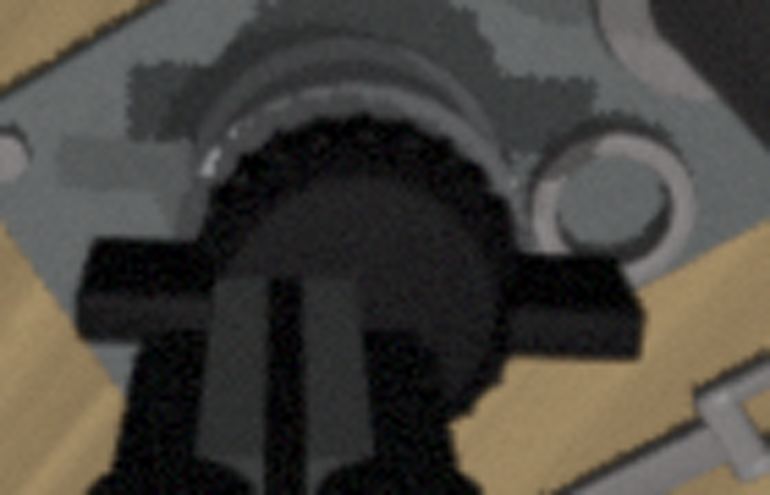

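>>> servo_tool(
  commands=[-0.0635,-0.021,0,0,0,0,-1,-0.0635,-0.021,0,0,0,0,-1,-0.0635,-0.021,0,0,0,0,-1,-0.0635,-0.021,0,0,0,0,-1,0,0,0.07,0,0,0,-1,0,0,0.07,0,0,0,-1,0,0,0.07,0,0,0,-1,0,0,0.07,0,0,0,-1,0,0,0.07,0,0,0,-1,0,0,0.05,0,0,0,-1,0,0,0,0,0,0,-1,0,0,0,0,0,0,-1],
)

```text
t: 4.82
tcp_pos: [0.4895, -0.1469, 0.1407]
tool_rot: [0.437, 0.9, 0.0, -0.002]
force: [0.5, -0.2, 0.5]
finger_gap: 0.002
gripper_force: 0.0
```

```bash
sed -i 's/C=np.array.*/C=np.array([.520,-.090])/' h.py; python3 - <<'E'
from h import *
pose()
p=manip.snapshot("side");a=p["img"][180:300,240:380];b=manip.snapshot("top");b=b["img"][158:278,288:428]
cv2.imwrite("pics/c2.png",cv2.resize(np.hstack([a,b]),None,fx=2.8,fy=4 and 2.8,interpolation=cv2.INTER_CUBIC)[:,:,::-1])
E
```

```text
t 4.82 tcp [ 0.4895 -0.1469  0.1407] xang 128.2 tilt [-0.003  0.002 -1.   ] axis in tool mm [25.9 59.2  0. ] F [ 0.5 -0.2  0.5] q6 -1.18 gap 0.00
```

View pics/c2.png

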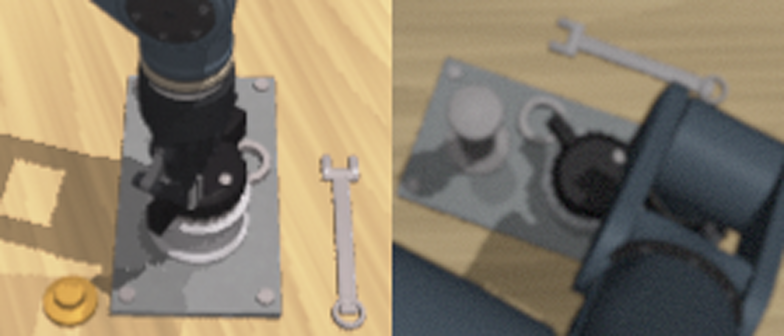

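Side crop: the gripper hovers next to the lug, riser clear. The move lost about 8 mm, so I'll back off and then descend.

>>> servo_tool(
  commands=[-0.02,-0.006,0,0,0,0,-1,0,0,0,0,0,0,-1,0,0,0.02,0,0,0,-1,0,0,0.02,0,0,0,-1,0,0,0.02,0,0,0,-1,0,0,0.02,0,0,0,-1,0,0,0,0,0,0,-1],
)

```text
t: 5.5
tcp_pos: [0.4921, -0.1574, 0.0987]
tool_rot: [0.438, 0.899, 0.0, -0.003]
force: [-0.9, 0.2, -0.1]
finger_gap: -0.001
gripper_force: 0.0
```

```bash
python3 - <<'E'
from h import *
pose()
E
```

```text
t 5.50 tcp [ 0.4921 -0.1574  0.0987] xang 128.1 tilt [-0.005  0.003 -1.   ] axis in tool mm [35.9 63.6  0.1] F [-0.9  0.2 -0.1] q6 -1.19 gap -0.00
```

>>> servo_tool(
  commands=[0.008,0,0,0,0,0,-1,0.008,0,0,0,0,0,-1,0.008,0,0,0,0,0,-1,0.008,0,0,0,0,0,-1,0.0062,-0.0018,0,0,0,0.008,-1,0.0062,-0.0018,0,0,0,0.008,-1,0.0062,-0.0018,0,0,0,0.008,-1,0.0062,-0.0018,0,0,0,0.008,-1],
)

```text
t: 6.17
tcp_pos: [0.4744, -0.1378, 0.1019]
tool_rot: [0.527, 0.85, -0.0, 0.001]
force: [-0.6, -1.7, -0.8]
finger_gap: 0.001
gripper_force: 0.8
```

```bash
python3 - <<'E'
from h import *
pose()
E
```

```text
t 6.17 tcp [ 0.4744 -0.1378  0.1019] xang 116.4 tilt [ 0.002 -0.002 -1.   ] axis in tool mm [22.4 62.1 -0. ] F [-0.6 -1.7 -0.8] q6 -0.97 gap 0.00
```

>>> servo_tool(
  commands=[0.0062,-0.002,0.0008,0,0,0.008,-1,0.0062,-0.002,0.0008,0,0,0.008,-1,0.0062,-0.002,0.0008,0,0,0.008,-1,0.0062,-0.002,0,0,0,0.008,-1,0.0062,-0.002,0,0,0,0.008,-1,0.0062,-0.002,0,0,0,0.008,-1],
)

```text
t: 6.67
tcp_pos: [0.4627, -0.1223, 0.1008]
tool_rot: [0.648, 0.761, -0.0, 0.001]
force: [-0.4, -2.3, 1.4]
finger_gap: 0.002
gripper_force: 0.7
```

```bash
python3 - <<'E'
from h import *
pose()
E
```

```text
t 6.67 tcp [ 0.4627 -0.1223  0.1008] xang 99.2 tilt [ 0.002 -0.002 -1.   ] axis in tool mm [22.7 61.7  0.1] F [-0.4 -2.3  1.4] q6 -0.65 gap 0.00
```

>>> servo_tool(
  commands=[0.0062,-0.0022,0,0,0,0.008,-1,0.0062,-0.0022,0,0,0,0.008,-1,0.0062,-0.0022,0,0,0,0.008,-1,0.0062,-0.0022,0,0,0,0.008,-1,0.0062,-0.0022,0,0,0,0.008,-1,0.0062,-0.0022,0,0,0,0.008,-1],
)

```text
t: 7.17
tcp_pos: [0.4555, -0.1039, 0.1008]
tool_rot: [0.755, 0.655, 0.0, 0.001]
force: [0.7, -1.8, 0.3]
finger_gap: -0.004
gripper_force: 0.7
```

```bash
python3 - <<'E'
from h import *
pose()
E
```

```text
t 7.17 tcp [ 0.4555 -0.1039  0.1008] xang 81.9 tilt [ 0.002 -0.001 -1.   ] axis in tool mm [22.9 61.9  0.1] F [ 0.7 -1.8  0.3] q6 -0.32 gap -0.00
```

>>> servo_tool(
  commands=[0.0062,-0.0022,0,0,0,0.008,-1,0.0062,-0.0022,0,0,0,0.008,-1,0.0062,-0.0022,0,0,0,0.008,-1,0.0062,-0.0022,0,0,0,0.008,-1],
)

```text
t: 7.5
tcp_pos: [0.454, -0.0909, 0.1008]
tool_rot: [0.817, 0.576, 0.0, 0.001]
force: [0.2, -1.2, 0.3]
finger_gap: 0.0
gripper_force: 0.7
```

>>> servo_tool(
  commands=[0.0062,-0.0022,0,0,0,0.008,-1,0.0062,-0.0022,0,0,0,0.008,-1,0.0062,-0.0022,0,0,0,0.008,-1,0.0062,-0.0022,0,0,0,0.008,-1],
)

```text
t: 7.83
tcp_pos: [0.455, -0.0777, 0.1008]
tool_rot: [0.871, 0.491, 0.001, 0.001]
force: [-0.3, -1.1, 0.2]
finger_gap: 0.001
gripper_force: 0.7
```

>>> servo_tool(
  commands=[0.0062,-0.0022,0,0,0,0.008,-1,0.0062,-0.0022,0,0,0,0.008,-1,0.0062,-0.0022,0,0,0,0.008,-1,0.0062,-0.0022,0,0,0,0.008,-1],
)

```text
t: 8.17
tcp_pos: [0.458, -0.0658, 0.1008]
tool_rot: [0.916, 0.402, -0.0, 0.001]
force: [-3.9, -8.4, 1.8]
finger_gap: 0.004
gripper_force: 4.4
```

```bash
python3 - <<'E'
from h import *
pose()
E
```

```text
t 8.17 tcp [ 0.458  -0.0658  0.1008] xang 47.4 tilt [ 0.001 -0.003 -1.   ] axis in tool mm [24.1 62.   0.1] F [-3.9 -8.4  1.8] q6 0.36 gap 0.00
```

Seated: the force has risen to about 9 N. I'll use small steps from here.

>>> servo_tool(
  commands=[0.0062,-0.0022,0,0,0,0.008,-1,0.0062,-0.0022,0,0,0,0.008,-1],
)

```text
t: 8.33
tcp_pos: [0.4603, -0.0601, 0.1007]
tool_rot: [0.935, 0.356, -0.001, 0.001]
force: [-3.3, -7.0, 0.9]
finger_gap: -0.001
gripper_force: 3.5
```

>>> servo_tool(
  commands=[0.0062,-0.0022,0,0,0,0.008,-1,0.0031,-0.0011,0,0,0,0.004,-1],
)

```text
t: 8.5
tcp_pos: [0.4629, -0.0552, 0.1007]
tool_rot: [0.947, 0.32, -0.0, 0.001]
force: [-2.1, -4.1, 0.5]
finger_gap: -0.002
gripper_force: 2.0
```

>>> servo_tool(
  commands=[0.0031,-0.0011,0,0,0,0.004,-1,0.0031,-0.0011,0,0,0,0.004,-1],
)

```text
t: 8.67
tcp_pos: [0.4648, -0.0523, 0.1007]
tool_rot: [0.955, 0.296, 0.0, 0.001]
force: [-0.7, -3.1, 1.3]
finger_gap: 0.002
gripper_force: 1.5
```

>>> servo_tool(
  commands=[0.0031,-0.0011,0,0,0,0.004,-1,0.0031,-0.0011,0,0,0,0.004,-1],
)

```text
t: 8.83
tcp_pos: [0.4669, -0.0494, 0.1007]
tool_rot: [0.962, 0.272, 0.0, 0.001]
force: [-1.0, -0.4, 1.1]
finger_gap: -0.003
gripper_force: 0.7
```

>>> servo_tool(
  commands=[0,0,0,0,0,0,-1,0,0,0,0,0,0,-1],
)

```text
t: 9.0
tcp_pos: [0.467, -0.0491, 0.1005]
tool_rot: [0.962, 0.273, 0.0, 0.0]
force: [-0.1, -0.3, -0.3]
finger_gap: -0.001
gripper_force: 0.0
```

```bash
python3 - <<'E'
from h import *
pose()
p=manip.snapshot("wrist");save(p,"w3.png")
a=manip.snapshot("side")["img"][180:300,240:380];b=manip.snapshot("top")["img"][158:278,288:428]
x=cv2.resize(np.hstack([a,b]),(640,274),interpolation=cv2.INTER_CUBIC)
cv2.imwrite("pics/c3.png",np.vstack([x,p["img"][120:]])[:,:,::-1])
E
```

```text
t 9.00 tcp [ 0.467  -0.0491  0.1005] xang 31.6 tilt [ 0.001 -0.    -1.   ] axis in tool mm [23.7 62.7  0. ] F [-0.1 -0.3 -0.3] q6 0.68 gap -0.00
```

View pics/c3.png

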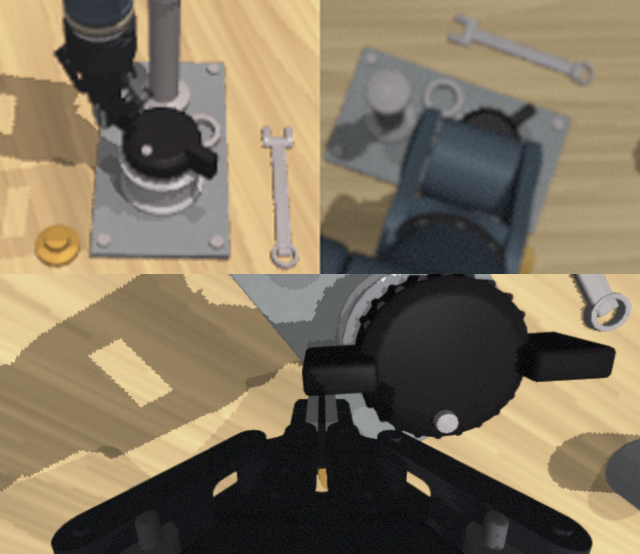

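Wrist view: lug b at (340,370) and lug a at (570,357) in the composite. Zero force could mean a gap ahead of the finger. I'll work out the lug angle.

```bash
python3 - <<'E'
from h import *
p=manip.snapshot("wrist")
g=p["img"].max(2)
print(pose()["gripper_force"])
for a in (-85,-76,-68,-60,-52,-44):
    t=np.radians(a);u=np.array([np.cos(t),np.sin(t)]);v=np.array([-u[1],u[0]])
    print(a,[np.round(proj(p,[[*(C+s*r*u+w*v),.117]])[0]+[0,154]).astype(int).tolist() for s in(1,-1) for r,w in((.072,.008),(.072,-.008))])
im=p["img"][60:300,270:640]
cv2.imwrite("pics/w4.png",cv2.convertScaleAbs(cv2.resize(im,None,fx=2.1,fy=2.1),alpha=2.2)[:,:,::-1])
E
```

```text
t 9.20 tcp [ 0.4669 -0.0492  0.1002] xang 31.6 tilt [ 0. -0. -1.] axis in tool mm [23.9 62.5  0. ] F [ 0.4 -0.8 -0.2] q6 0.68 gap 0.00
0.0
-85 [[591, 422], [570, 447], [327, 286], [311, 319]]
-76 [[604, 401], [586, 429], [315, 309], [304, 343]]
-68 [[613, 381], [598, 412], [307, 331], [302, 364]]
-60 [[618, 361], [608, 393], [303, 352], [303, 385]]
-52 [[621, 339], [615, 373], [302, 373], [306, 404]]
-44 [[621, 318], [620, 352], [304, 393], [312, 422]]
```

View pics/w4.png

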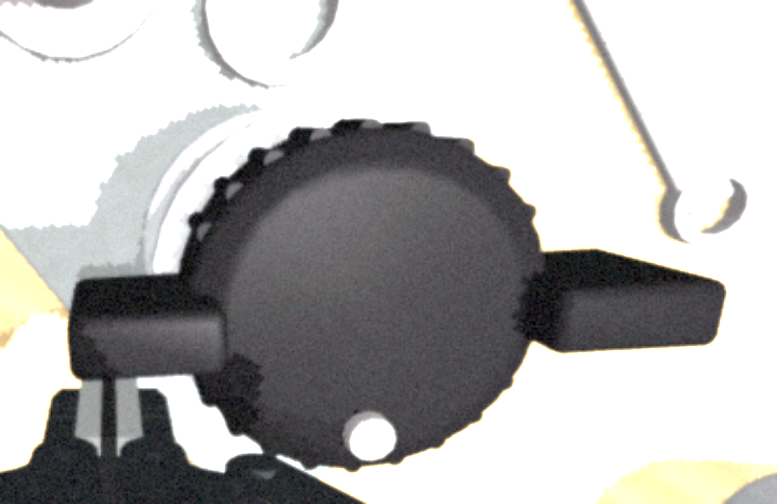

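The lug is at about -56°, still parallel to the finger face: it hasn't jumped yet and sits right at the crest. I'll nudge on.

>>> servo_tool(
  commands=[0.0031,-0.0011,0,0,0,0.004,-1,0.0031,-0.0011,0,0,0,0.004,-1,0,0,0,0,0,0,-1,0,0,0,0,0,0,-1],
)

```text
t: 9.53
tcp_pos: [0.469, -0.0467, 0.1001]
tool_rot: [0.969, 0.248, -0.0, -0.0]
force: [-0.2, 0.8, -0.3]
finger_gap: -0.002
gripper_force: 0.0
```

```bash
cat > ang.py <<'E'
from h import *
s=pose()
p=manip.snapshot("wrist")
best=[]
# fit lug angle: dark pixels in lug-top patches (outside disc) vs bright just beyond both sides
g=p["img"].max(2).astype(float)
r=np.linspace(.05,.07,9);w=np.linspace(-.006,.006,5)
for a in range(-110,-30,3):
    t=np.radians(a);u=np.array([np.cos(t),np.sin(t)]);v=np.array([-u[1],u[0]])
    q=np.array([[*(C+R*u+W*v),.117] for R in r for W in w]);px=np.round(proj(p,q)).astype(int)
    ok=(px[:,0]>=0)&(px[:,0]<640)&(px[:,1]>=0)&(px[:,1]<400);px=px[ok]
    best.append((a,round(float((g[px[:,1],px[:,0]]<60).mean()),2) if len(px) else None))
print(best)
E
python3 ang.py
```

```text
t 9.53 tcp [ 0.469  -0.0467  0.1001] xang 28.8 tilt [-0.  0. -1.] axis in tool mm [23.8 62.5 -0. ] F [-0.2  0.8 -0.3] q6 0.73 gap -0.00
[(-110, 0.0), (-107, 0.0), (-104, 0.0), (-101, 0.0), (-98, 0.0), (-95, 0.0), (-92, 0.0), (-89, 0.0), (-86, 0.02), (-83, 0.11), (-80, 0.36), (-77, 0.53), (-74, 0.78), (-71, 0.91), (-68, 0.82), (-65, 0.62), (-62, 0.44), (-59, 0.27), (-56, 0.11), (-53, 0.04), (-50, 0.0), (-47, 0.0), (-44, 0.0), (-41, 0.0), (-38, 0.02), (-35, 0.02), (-32, 0.04)]
```

The lug is now at about -71°, 10° ahead of the finger: it clicked once. Seat at about -37° plus 0.6 rad agrees. I'll back off.

>>> servo_tool(
  commands=[-0.02,0,0,0,0,0,-1,-0.02,0,0,0,0,0,-1,0,0,-0.05,0,0,0,-1,0,0,-0.07,0,0,0,-1,0,0,-0.07,0,0,0,-1,0,0,-0.07,0,0,0,-1,0,0,-0.07,0,0,0,-1,0,0,-0.05,0,0,0,-1,0,0,0,0,0,0,-1,0,0,0,0,0,0,-1],
)

```text
t: 10.42
tcp_pos: [0.4511, -0.0569, 0.2911]
tool_rot: [0.969, 0.248, 0.001, 0.001]
force: [-0.8, -0.3, -0.1]
finger_gap: -0.004
gripper_force: 0.0
```

```bash
python3 ang.py; python3 - <<'E'
from h import *
a=manip.snapshot("side")["img"][180:300,240:380];p=manip.snapshot("wrist")
cv2.imwrite("pics/c5.png",np.vstack([cv2.resize(a,(280,240)).copy(),cv2.resize(p["img"][100:340,200:480],(280,240))])[:,:,::-1])
for q,z in (("bung",.012),):
    for r in manip.look_for(p,q)[:1]: x,y,w,h=r["box"];print(q,r["conf"],at(p,(x+w/2,y+h/2),z))
E
```

```text
t 10.42 tcp [ 0.4511 -0.0569  0.2911] xang 28.7 tilt [ 0.003 -0.001 -1.   ] axis in tool mm [44.5 62.1  0.2] F [-0.8 -0.3 -0.1] q6 0.70 gap -0.00
[(-110, 0.0), (-107, 0.0), (-104, 0.0), (-101, 0.0), (-98, 0.0), (-95, 0.0), (-92, 0.0), (-89, 0.0), (-86, 0.02), (-83, 0.18), (-80, 0.4), (-77, 0.58), (-74, 0.76), (-71, 0.91), (-68, 0.73), (-65, 0.58), (-62, 0.36), (-59, 0.18), (-56, 0.04), (-53, 0.0), (-50, 0.0), (-47, 0.0), (-44, 0.0), (-41, 0.0), (-38, 0.0), (-35, 0.0), (-32, 0.0)]
bung 0.63 [ 0.37836202 -0.12535923  0.012     ]
```

View pics/c5.png

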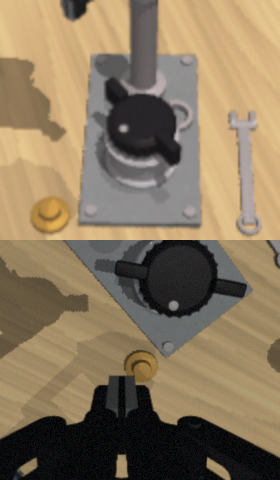

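The cap holds at -71° with the robot clear, and the bung, hoop and spanner are where they were. Handing in.

```bash
python3 -c "
from station import manip
print(manip.sign_off())"
```

```text
the job is handed in; nothing more can be done
None
```

I turned the cap clockwise until it seated and, judging by the push force and the camera, its clutch clicked once. I then backed the arm clear, saw nothing displaced in the final views, and handed the job in at about 10.5 s.

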